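# Lay the knife and fork on the serving board

## Task

Lay the steak knife and the fork flat on the paddle-shaped wooden serving board, side by side along it, both with their handles towards the board's own handle: seen from that end, the fork in the left half and the knife in the right half. Set them down rather than drop them, do not push the board about, and leave the spoon, the salt and pepper and the glass mug where they are.

Things in the scene. Friction and masses are not known exactly. Their poses are not given: they have to be found in the camera images.
- board: Loose light-wood serving board shaped like a paddle: a rectangle 260 long (x), 180 wide (y), 12 thick, with a short handle 36 wide sticking out 92 mm from the middle of its -x end, flush with it. Origin: centre of the rectangle's underside (top face 12 mm above). x: along the board away from its handle, y to the left seen from the handle, z up.
- knife: Steak knife, 190 mm long, 85 g: black riveted handle (110 long, 20 wide, 14 thick, lying flat on its broad side) and a plain pointed steel blade 20 wide, 3 thick, held 5 mm clear of the surface. Origin: underside of the handle at its balance and grip point, 25 mm behind the handle's front end, 85 ahead of its rear end, 105 behind the tip. x: handle to tip; z: up at the start.
- knife_tip (a point): Point of the knife's blade, at (105, 0, 7) mm in the knife's frame.
- fork: Fork, 190 mm long, 75 g: black riveted handle (110 long, 20 wide, 14 thick, lying flat on its broad side), a narrow steel neck and a four-tined head 25 wide, 3 thick, held 5 mm clear of the surface. Origin: underside of the handle at its balance and grip point, 25 mm behind the handle's front end, 85 ahead of its rear end, 105 behind the tip. x: handle to tip; z: up at the start.
- fork_tip (a point): Tips of the fork's tines, at (105, 0, 7) mm in the fork's frame.
- spoon: Bystander: spoon with the same handle and a round bowl 42 wide, 185 mm long, lying between board and cutlery. Origin and axes as for the knife.
- salt: Bystander: white ceramic salt shaker, 40 mm across, 70 tall, standing between board and cutlery, beyond the spoon. Origin: centre of its underside.
- mill: Bystander: dark wooden pepper mill, 56 mm across, 180 tall. Origin: centre of its underside.
- mug_a: Bystander: empty glass mug with a side handle at its y, 80 mm across, 120 tall, beyond the board near the candlestick. Origin: centre of its underside.

How it is judged (in metres and radians):
On the way:
1. one of the two pieces (either first) lies released in its place on the board (((x of fork in the frame of board between -0.025 and 0.025 m and y of fork in the frame of board between 0.02 and 0.07 m and z of fork in the frame of board between 0.007 and 0.018 m and angle between fork's own z axis and vertical below 0.12 rad and angle between the x axis of fork and the x axis of board, either way round below 0.2 rad and x of fork_tip in the frame of board above 0.05 m and contact force between the fingers and fork below 0.1 N and linear speed of fork below 0.02 m/s and angular speed of fork below 0.2 rad/s) or (x of knife in the frame of board between -0.025 and 0.025 m and y of knife in the frame of board between -0.07 and -0.02 m and z of knife in the frame of board between 0.007 and 0.018 m and angle between knife's own z axis and vertical below 0.12 rad and angle between the x axis of knife and the x axis of board, either way round below 0.2 rad and x of knife_tip in the frame of board above 0.05 m and contact force between the fingers and knife below 0.1 N and linear speed of knife below 0.02 m/s and angular speed of knife below 0.2 rad/s))), for 0.2 s.
At the end, for the whole second after the job is handed in: Fork and knife lie flat, still and released on the board, right way up, handles to the board's handle, within 11 degrees of its length; origins within 25 mm of its middle lengthwise and 20 to 70 mm off its centre line: fork left (+y), knife right (-y) (x of fork in the frame of board between -0.025 and 0.025 m and y of fork in the frame of board between 0.02 and 0.07 m and z of fork in the frame of board between 0.007 and 0.018 m and angle between each of fork, knife's own z axis and vertical below 0.12 rad and angle between the x axis of each of fork, knife and the x axis of board, either way round below 0.2 rad and x of each of fork_tip, knife_tip in the frame of board above 0.05 m and contact force between the fingers and fork below 0.1 N and linear speed of each of fork, knife below 0.02 m/s and angular speed of each of fork, knife below 0.2 rad/s and x of knife in the frame of board between -0.025 and 0.025 m and y of knife in the frame of board between -0.07 and -0.02 m and z of knife in the frame of board between 0.007 and 0.018 m and contact force between the fingers and knife below 0.1 N); the robot touches nothing.
It fails at once if the knife is let go or dropped while more than about 30 mm above the table or board (height (world z) of knife above 0.045 m and contact force between the fingers and knife below 0.05 N).
It fails at once if the fork is let go or dropped while more than about 30 mm above the table or board (height (world z) of fork above 0.045 m and contact force between the fingers and fork below 0.05 N).
It fails at once if the board is pushed more than 25 mm (distance of board from where it was at the start of the episode above 0.025 m).
It fails at once if the spoon, salt shaker, pepper mill or the glass mug beyond the board is moved more than 25 mm (distance of any of spoon, salt, mill, mug_a from where it was at the start of the episode above 0.025 m).
It also fails if it takes over 67 s, if anything falls off the work surface, if the arm or the gripper's body presses on something with over 40 N, if the wrist force passes 120 N, or if a joint passes its speed limit or range.

## Robot

A 7-joint arm with a two-finger parallel gripper is mounted at the origin on the work surface. World frame = base frame: x ahead of the robot, y to its left, z up, the work surface at z = 0. Lengths are in m, angles in degrees, forces in N, time in s.
With the tool pointing down it reaches from about 0.425 to 0.875 m from the base axis. Payload 4.7 kg.
Tool frame: the origin (TCP) lies on the mounting face of the last link; the fingertips stand 182 mm ahead of it and the grasp point (between the pads) lies 164 mm ahead of it; z points along the fingers, y is the direction in which the jaws open and shut (so a half turn about z gives the same grasp; the last joint's range is limited). The gripper opens to 87 mm and grips with 3 to 60 N. Pads are 19 mm wide; open, the fingers measure 117 mm over their backs; the gripper's body (75 mm by 190 mm) begins 51 mm behind the grasp point.
Start: joints at [0.808, 18.392, -4.016, 83.108, 1.295, 78.541, -3.26], TCP at [0.65, -0, 0.405] pointing down, gripper open.
Joint ranges: [-163.93, 163.93], [-17.29, 119.83], [-79.2, 71.16], [3.27, 140.29], [-89.18, 269.18], [5.43, 117.66], [-154.24, 154.24]. Speed limits (degrees/s): [147.25, 147.25, 180, 180, 180, 180, 180].

## Interface

Orientations are given as [roll, pitch, yaw] about the fixed x, y, z axes, in that order (R = Rz(yaw) Ry(pitch) Rx(roll)).
In Python, from cell import env, optics, job gives the robot as it stands.
- The arm moves only by the tool apply_moves, never from a script. Its argument "plan" is a list of rows, each a list of 2 entries, a list of its own where there are three numbers: the shift along the tool's x, y, z in cm, then the turn about the tool's z in degrees. A call has 1 to 20 rows; each row shifts and turns the commanded pose from where the row before left it, along the tool's axes as they then stand; what a row does not reach is not made up. A row lasts 1/12 s, in which the tool goes at most 41.7 mm and 7.16 degrees, less where a joint would pass 70% of its speed; a pose out of reach is approached as far as the arm can. A call is refused whole if a number of a shift passes 4.17 or a number of a turn 7.16, either way. A call with a gripper value outside its range is refused whole. "gripper" is the opening, from -1 (shut) to 1 (fully open), set as the call begins (left out, the last holds). The fingers move at their own pace and stop on an object; "force" is the grip in N (left out, the last holds). Time passes only in rows, so rows that do not move let the fingers close. It gives the time, the measured TCP pose, the force and the opening at its end, in the units of the state.
- env.get_obs(): the state, without advancing time (a new reading comes with each control period).
- optics.read_camera(name): name is "scene" or "side" or "wrist"; returns (picture, depth): 384x512x3 uint8, red, green, blue; 384x512 float32, m along the optical axis (not along the pixel's ray), 0 where there is no reading.
- optics.camera_info(name): a dict with "fx", "fy", "cx", "cy" (pixels), "R" (3x3) and "t" (3): a world point X has camera coordinates R X + t. Camera axes: x right, y down, z forward; pixel columns grow to the right and rows downward; lengths in m; the calibration is good to about 2 mm. A picture is of the moment at which its call begins: read the wrist's pose just before it. camera_info takes no time and is no camera call; for the wrist camera it gives the pose at the moment of the call.
- job.sign_off(): hands the job in, once; it reports no verdict.
The state is a dict: "time_s": time; "qpos": joint angles; "joint_velocities": joint speeds; "effort": joint torques, N m; "tool_pos": TCP position; "tool_rot": TCP orientation; "force": force on the tool from outside, world axes, zero at the start; "wrist_torque": the same for the moment, N m; "grip_width": finger opening in m.
Only numpy, scipy, OpenCV 4.12 (cv2) and the standard library are available. Lean on these libraries where they do the work, as an engineer would, in place of code of your own. Each camera call takes 0.05 s, during which the arm holds its last target.

## Working session

There is one attempt and no reset: what is moved stays moved. The work goes in short steps, Python scripts to look and compute and a tool call to move; the robot and the scene stay as the last step left them, time stands still between calls to the robot, and variables do not carry over. Pictures are saved under pics/ and viewed, and the job is handed in when it is done.

Besides the shell and the picture viewer there is one more tool, called after "Call:" by a JSON object that holds its "api" and its "payload", one argument or row to a line. apply_moves: Moves the arm, as the interface text tells. Its arguments: {"type":"object","properties":{"plan":{"type":"array"},"gripper":{"type":"number"},"force":{"type":"number"}},"required":["plan"]}

```bash
mkdir -p pics; ls; python3 - <<'E'
from cell import env,optics,job
import cv2,numpy as np
o=env.get_obs();print(o)
for n in ("scene","side","wrist"):
    i=optics.camera_info(n)
    p,d=optics.read_camera(n)
    cv2.imwrite(f"pics/a_{n}.png",p[:,:,::-1]);np.savez(f"a_{n}.npz",p=p,d=d,**i)
    print(n,i)
E
```

```text
pics
{'time_s': 0.0, 'qpos': array([ 0.81047868, 18.4392546 , -4.0161686 , 83.17388458,  1.2929527 ,
       78.54175916, -3.25942232]), 'joint_velocities': array([ 0.01395864, -0.03630296, -0.06214132,  0.00850701, -0.0286393 ,
       -0.0891389 ,  0.01916474]), 'effort': array([-2.58547143e-04, -4.91284704e+01, -4.03903294e-01, -3.12526345e+01,
       -6.40594075e-02,  4.37659642e-02,  1.61017233e-04]), 'tool_pos': array([ 6.49795585e-01, -4.96809037e-05,  4.03667970e-01]), 'tool_rot': array([-1.79890234e+02,  3.55749626e-03,  9.00000255e+01]), 'force': array([-0.63948772, -0.30206588,  0.08782968]), 'wrist_torque': array([-0.03116711,  0.01540189, -0.0054737 ]), 'grip_width': 0.08712926175578314}
scene {'fx': 448.2893441497414, 'fy': 448.2893441497414, 'cx': 253.44329388944473, 'cy': 194.3690136525539, 'R': array([[ 0.70585077,  0.70835251, -0.00337785],
       [ 0.3597862 , -0.36261502, -0.85968845],
       [-0.61018733,  0.60559646, -0.51080755]]), 't': array([-0.33845138, -0.19037217,  1.66437692])}
side {'fx': 498.93511162395555, 'fy': 498.93511162395555, 'cx': 264.9092798479449, 'cy': 188.84665903830788, 'R': array([[ 0.99475657, -0.10043682, -0.01928236],
       [-0.07636638, -0.60405933, -0.79327202],
       [ 0.06802603,  0.79058508, -0.60856199]]), 't': array([-0.59235816,  0.0388209 ,  1.16953955])}
wrist {'fx': 286.28655462206814, 'fy': 286.28655462206814, 'cx': 254.298918570615, 'cy': 191.29751369772595, 'R': array([[ 9.99998009e-01, -6.32398636e-04, -1.89267103e-03],
       [-8.27939259e-05, -9.60788017e-01,  2.77283934e-01],
       [-1.99380963e-03, -2.77283225e-01, -9.60786156e-01]]), 't': array([-0.65005991, -0.03321546,  0.39079964])}
```

View pics/a_scene.png

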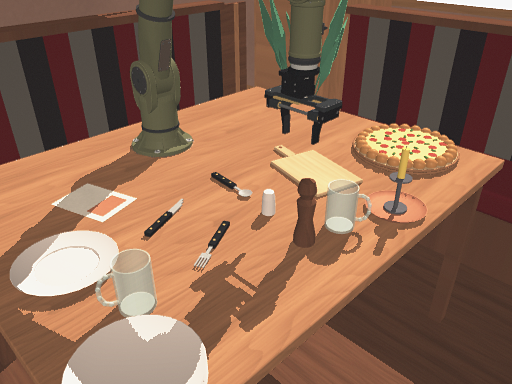

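View pics/a_side.png

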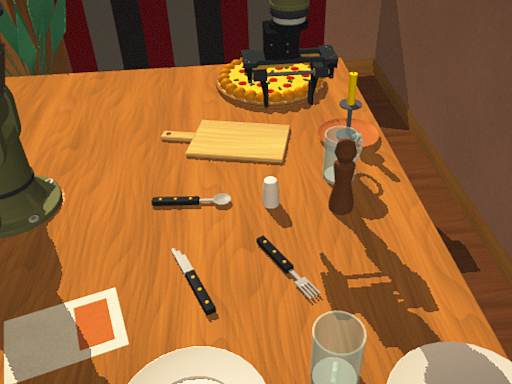

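View pics/a_wrist.png

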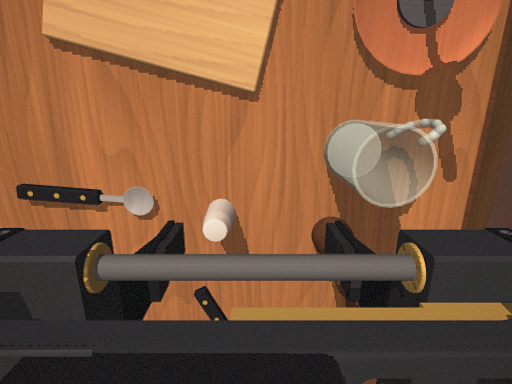

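The scene view shows the knife with its handle at (160,220) and tip at (183,201), the fork with its handle at (218,235) and tines at (203,262), and the board at (318,170). In the side view the knife handle is at (200,292) with its tip at (175,250), the fork handle is at (272,255) with its tines at (312,293), and the board is at (240,140) with its handle end at (165,136). Next I'll deproject these to positions.

```bash
cat > h.py <<'E'
import numpy as np,cv2
def load(f):
    z=np.load(f);return {k:z[k] for k in z.files}
def cloud(c):
    d=c['d'];h,w=d.shape;u,v=np.meshgrid(np.arange(w),np.arange(h))
    X=np.stack([(u-c['cx'])/c['fx']*d,(v-c['cy'])/c['fy']*d,d],-1)
    W=(X-c['t'])@c['R']; W[d==0]=np.nan; return W
E
cat > m.py <<'E'
from h import *
rois={'scene':{'knife':(140,195,190,240),'fork':(190,218,232,272),'board':(268,140,362,196),'spoon':(205,168,255,200)},
'side':{'knife':(165,242,220,318),'fork':(252,232,325,305),'board':(158,115,295,166),'spoon':(148,190,235,212)}}
for n in rois:
    c=load(f'a_{n}.npz');W=cloud(c);p=c['p'].astype(int)
    print(n,'table z',np.nanmedian(W[200:240,250:262,2]) )
    hsv=cv2.cvtColor(c['p'],cv2.COLOR_RGB2HSV)
    for k,(a,b,e,f) in rois[n].items():
        P=W[b:f,a:e];q=p[b:f,a:e];H=hsv[b:f,a:e]
        if k=='board': m=(P[...,2]>0.006)&(P[...,2]<.02)
        else: m=(q.max(-1)<60)&(P[...,2]>.004)
        pts=P[m]
        mm=np.zeros(m.shape,np.uint8);mm[m]=255
        xy=pts[:,:2].astype(np.float32)*1000
        r=cv2.minAreaRect(xy)
        print(n,k,len(pts),'z med',np.median(pts[:,2]).round(4),np.percentile(pts[:,2],[5,95]).round(4),'rect',np.round(r[0],1),np.round(r[1],1),round(r[2],1),'mean',xy.mean(0).round(1))
        if k!='board':
            mm2=(P[...,2]>.0035);
            A=P[mm2];
            ax=np.linalg.svd(xy-xy.mean(0),full_matrices=False)[2][0]
            s=(A[:,:2]*1000-xy.mean(0))@ax
            near=np.abs((A[:,:2]*1000-xy.mean(0))@[-ax[1],ax[0]])<25
            print('   axis',ax.round(3),np.degrees(np.arctan2(ax[1],ax[0])).round(1),'all range',s[near].min().round(0),s[near].max().round(0),'handle',((xy-xy.mean(0))@ax).min().round(0),((xy-xy.mean(0))@ax).max().round(0))
E
python3 m.py
```

```text
scene table z -0.0005927179010768476
scene knife 200 z med 0.0122 [0.0054 0.0153] rect [ 442.3 -321.1] [ 20.7 108.9] 22.0 mean [ 446.7 -325.5]
   axis [-0.37   0.929] 111.7 all range -49.0 141.0 handle -49.0 60.0
scene fork 188 z med 0.0128 [0.0072 0.0153] rect [ 592.8 -237.4] [ 19.6 108.7] 27.9 mean [ 597.1 -241.7]
   axis [ 0.464 -0.886] -62.4 all range -62.0 129.0 handle -60.0 49.0
scene board 1951 z med 0.0113 [0.0084 0.0141] rect [546.7 247.3] [320.6 355.7] 49.3 mean [532.4 224.3]
scene spoon 124 z med 0.0118 [0.005  0.0152] rect [384.6 -39.6] [ 21.7 105.5] 83.9 mean [387.5 -42.6]
   axis [ 0.997 -0.073] -4.2 all range -59.0 122.0 handle -56.0 50.0
side table z -0.0015312761519707572
side knife 401 z med 0.0122 [0.0073 0.0145] rect [ 439.2 -322. ] [ 19.8 107.6] 22.7 mean [ 440.8 -327.9]
   axis [ 0.377 -0.926] -67.9 all range -146.0 48.0 handle -60.0 48.0
side fork 369 z med 0.0119 [0.0059 0.0144] rect [ 589.9 -239.5] [ 19.7 108.2] 27.9 mean [ 590.3 -243.4]
   axis [ 0.474 -0.881] -61.7 all range -62.0 129.0 handle -58.0 50.0
side board 3597 z med 0.0104 [0.0077 0.013 ] rect [500.  223.6] [187.1 353.4] 75.6 mean [534.1 207.9]
side spoon 253 z med 0.0107 [0.0046 0.0141] rect [382.1 -40.2] [ 19.2 106.7] 86.3 mean [384.5 -42.9]
   axis [-0.997  0.071] 175.9 all range -125.0 60.0 handle -51.0 56.0
```

```bash
cat > m2.py <<'E'
from h import *
for n,rois in {'scene':{'salt':(258,186,280,218),'mill':(290,174,320,250),'mug':(322,178,376,236)},'side':{'salt':(258,174,284,212),'mill':(328,136,360,218),'mug':(320,125,358,190)}}.items():
    c=load(f'a_{n}.npz');W=cloud(c)
    for k,(a,b,e,f) in rois.items():
        P=W[b:f,a:e].reshape(-1,3);P=P[(P[:,2]>.015)&(P[:,2]<.2)]
        print(n,k,len(P),'z',np.percentile(P[:,2],[2,98]).round(3),'x',np.percentile(P[:,0],[2,50,98]).round(3),'y',np.percentile(P[:,1],[2,50,98]).round(3))
# board corners in side view with edges of the top mask
from scipy.optimize import minimize
for n,(a,b,e,f) in {'scene':(268,140,362,196),'side':(158,115,295,166)}.items():
    c=load(f'a_{n}.npz');W=cloud(c);P=W[b:f,a:e]
    q=c['p'][b:f,a:e].astype(int);
    m=(P[...,2]>.0075)&(P[...,2]<.02); m=cv2.morphologyEx(m.astype(np.uint8),cv2.MORPH_OPEN,np.ones((2,2)))>0
    # intersect top plane z=.012 rays -> fit IoU in image
    M=np.zeros(c['d'].shape,np.uint8);M[b:f,a:e]=m
    def mask(x):
        s,co=np.sin(x[2]),np.cos(x[2])
        poly=np.array([[-130,-90],[130,-90],[130,90],[-130,90],[-130,18],[-222,18],[-222,-18],[-130,-18]])/1000
        w=np.c_[x[0]+co*poly[:,0]-s*poly[:,1],x[1]+s*poly[:,0]+co*poly[:,1],np.full(8,.012)]
        k=w@c['R'].T+c['t'];uv=np.c_[c['fx']*k[:,0]/k[:,2]+c['cx'],c['fy']*k[:,1]/k[:,2]+c['cy']]
        R=np.zeros_like(M);cv2.fillPoly(R,[np.round(uv*256).astype(np.int32)],1,shift=8);return R
    def cost(x):
        R=mask(x);return -(R&M).sum()/(R|M).sum()
    r=minimize(cost,[.5446,.2122,np.radians(-14.4)],method='Nelder-Mead',options=dict(initial_simplex=[[.545,.212,-.25],[.555,.212,-.25],[.545,.222,-.25],[.545,.212,-.19]]))
    print(n,r.x[:2].round(4),np.degrees(r.x[2]).round(2),r.fun)
E
python3 m2.py
```

```text
scene salt 261 z [0.016 0.07 ] x [0.591 0.611 0.621] y [-0.084 -0.075 -0.056]
scene mill 1137 z [0.018 0.177] x [0.744 0.771 0.785] y [-0.125 -0.113 -0.088]
scene mug 1612 z [0.017 0.119] x [0.745 0.797 0.841] y [-0.018  0.003  0.06 ]
side salt 382 z [0.016 0.069] x [0.583 0.599 0.617] y [-0.084 -0.076 -0.055]
side mill 1863 z [0.018 0.176] x [0.735 0.755 0.833] y [-0.123 -0.111  0.059]
side mug 1891 z [0.022 0.176] x [0.737 0.755 0.815] y [-0.121 -0.094  0.061]
scene [0.7861 0.5009] -232.81 0.0
side [0.5494 0.4664] -49.47 0.0m2.py:22: RuntimeWarning: overflow encountered in scalar negative
  R=mask(x);return -(R&M).sum()/(R|M).sum()
```

```bash
sed -i 's/return -(R&M).sum()/return -float((R\&M).sum())/' m2.py; python3 m2.py | tail -2
```

```text
scene [0.5528 0.2093] -12.88 -0.7682203389830509
side [0.5471 0.2057] -13.7 -0.9102460124357935
```

Call:
{"api": "apply_moves", "payload": {
  "plan": [
    [[-3.3,-0.56,0],0],
    [[-3.3,-0.56,0],0],
    [[-3.3,-0.56,0],0],
    [[-3.3,-0.56,0],0],
    [[-3.3,-0.56,0],0],
    [[-3.3,-0.56,0],0],
    [[-3.3,-0.56,0],0],
    [[-3.4,-0.58,0],0],
    [[0,0,0],-7],
    [[0,0,0],-7],
    [[0,0,0],-7],
    [[0,0,0],-7],
    [[0,0,0],0],
    [[0,0,0],0]
  ],
  "gripper": 0.3
}}

```text
time_s: 1.32
tool_pos: [0.6049, -0.2651, 0.4045]
tool_rot: [-180.0, -0.0, 117.8]
force: [0.7, 0.5, -0.9]
grip_width: 0.0566
```

```bash
cat > snap.py <<'E'
import sys
from cell import env,optics,job
import cv2,numpy as np
o=env.get_obs();print(o['time_s'],o['tool_pos'].round(4),o['tool_rot'].round(2),o['grip_width'],o['force'].round(2),o['qpos'].round(0))
t=sys.argv[1]
for n in sys.argv[2:]:
    i=optics.camera_info(n)
    p,d=optics.read_camera(n)
    cv2.imwrite(f"pics/{t}_{n}.png",p[:,:,::-1]);np.savez(f"{t}_{n}.npz",p=p,d=d,**i)
E
python3 snap.py b wrist
```

```text
1.3167 [ 0.6049 -0.2651  0.4045] [-1.7999e+02 -3.0000e-02  1.1780e+02] 0.056617052915582104 [ 0.66  0.55 -0.9 ] [22. 20. -0. 82.  0. 79. 49.]
```

View pics/b_wrist.png

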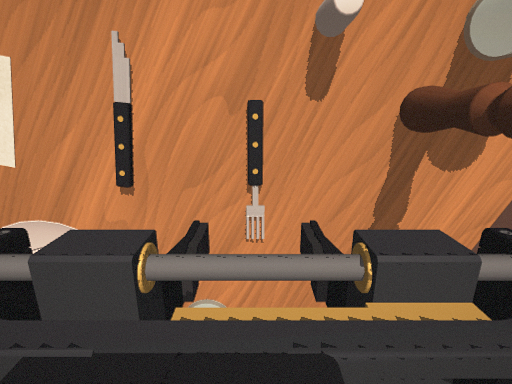

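The wrist view shows the fork with its handle from (255,100) to (255,185) and tines at (256,240), and the knife at (122,110). Next I'll measure both.

```bash
cat > m3.py <<'E'
from h import *
import sys
def handle(f,roi):
    c=load(f);W=cloud(c);a,b,e,g=roi
    P=W[b:g,a:e];q=c['p'][b:g,a:e].astype(int)
    m=(q.max(-1)<60)&(P[...,2]>.006)&(P[...,2]<.04)
    pts=P[m];xy=(pts[:,:2]*1000).astype(np.float32)
    r=cv2.minAreaRect(xy)
    bx=cv2.boxPoints(r);e1=bx[1]-bx[0];e2=bx[2]-bx[1];ax=e1 if np.hypot(*e1)>np.hypot(*e2) else e2
    ang=np.degrees(np.arctan2(ax[1],ax[0]))%180
    print(f,'z',np.median(pts[:,2]).round(4),np.percentile(pts[:,2],[5,95]).round(4),'c',np.round(r[0],1),'size',np.round(r[1],1),'ang',round(ang,1))
    return np.array(r[0]),ang
if __name__=='__main__':
    c,a=handle('b_wrist.npz',(235,90,275,195))
    a=np.radians(a-180);print('fork origin',c+30*np.array([np.cos(a),np.sin(a)]))
    c,a=handle('b_wrist.npz',(105,95,140,195))
    a=np.radians(a);print('knife origin',c+30*np.array([np.cos(a),np.sin(a)]))
E
python3 m3.py
```

```text
b_wrist.npz z 0.0137 [0.0121 0.015 ] c [ 591.1 -235.7] size [ 17.7 107.7] ang 117.4
fork origin [ 604.92988682 -262.38517952]
b_wrist.npz z 0.0136 [0.0089 0.0149] c [ 440.9 -318. ] size [ 19.4 107.9] ang 112.3
knife origin [ 429.5083704  -290.20845032]
```

Call:
{"api": "apply_moves", "payload": {
  "plan": [
    [[0.1,0,3.5],0],
    [[0,0,3.5],0],
    [[0,0,3.5],0],
    [[0,0,3.5],0],
    [[0,0,3],0],
    [[0,0,2],0],
    [[0,0,1.5],0],
    [[0,0,0.8],0],
    [[0,0,0.5],0],
    [[0,0,0],0],
    [[0,0,0],0]
  ]
}}

```text
time_s: 2.28
tool_pos: [0.605, -0.2643, 0.1877]
tool_rot: [179.9, 0.1, 118.0]
force: [-0.2, -0.3, 1.3]
grip_width: 0.0566
```

```bash
python3 snap.py c wrist side
```

```text
2.2833 [ 0.605  -0.2643  0.1877] [1.7995e+02 7.0000e-02 1.1797e+02] 0.05657130788836188 [-0.23 -0.33  1.31] [22. 30. -0. 94.  0. 57. 49.]
```

View pics/c_side.png

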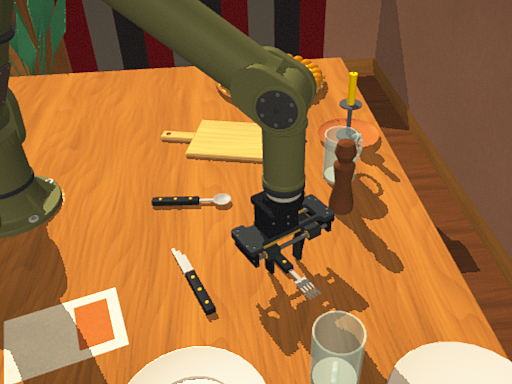

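View pics/c_wrist.png

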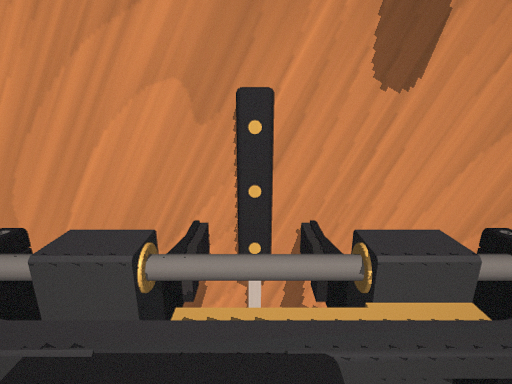

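The fork handle is centred between the open fingers: fingers at columns 205 and 305, handle at 255. I'll drop the last 2 mm and close with 20 N.

Call:
{"api": "apply_moves", "payload": {
  "plan": [
    [[0,0,0.2],0],
    [[0,0,0],0]
  ]
}}

```text
time_s: 2.55
tool_pos: [0.6047, -0.2643, 0.1854]
tool_rot: [180.0, 0.1, 118.0]
force: [-0.7, -0.1, -0.1]
grip_width: 0.0563
```

Call:
{"api": "apply_moves", "payload": {
  "plan": [
    [[0,0,0],0],
    [[0,0,0],0],
    [[0,0,0],0],
    [[0,0,0],0],
    [[0,0,0],0],
    [[0,0,0],0],
    [[0,0,0],0],
    [[0,0,0],0]
  ],
  "gripper": -1,
  "force": 25
}}

```text
time_s: 3.22
tool_pos: [0.6046, -0.2641, 0.1848]
tool_rot: [180.0, 0.0, 118.0]
force: [-0.5, 0.3, -0.5]
grip_width: 0.0196
```

Call:
{"api": "apply_moves", "payload": {
  "plan": [
    [[0,0,-0.5],0],
    [[0,0,-1],0],
    [[0,0,-2],0],
    [[0,0,-2.5],0],
    [[0,0,-3],0],
    [[0,0,-3],0],
    [[0,0,-3],0],
    [[0,0,-3],0],
    [[0,0,-3],0],
    [[0,0,-2],0],
    [[0,0,-1],0],
    [[0,0,0],0],
    [[0,0,0],0]
  ]
}}

```text
time_s: 4.3
tool_pos: [0.6044, -0.264, 0.4246]
tool_rot: [-180.0, -0.0, 118.0]
force: [0.4, -0.2, -0.5]
grip_width: 0.0199
```

```bash
python3 snap.py d wrist side
```

```text
4.3 [ 0.6044 -0.264   0.4246] [-180.   -0.  118.] 0.019868336253283197 [ 0.36 -0.23 -0.49] [21. 19. -0. 80.  0. 81. 49.]
```

View pics/d_side.png

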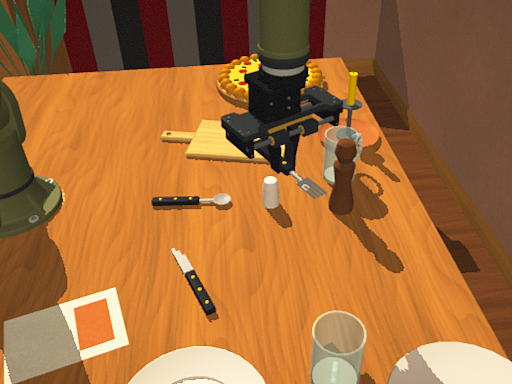

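View pics/d_wrist.png

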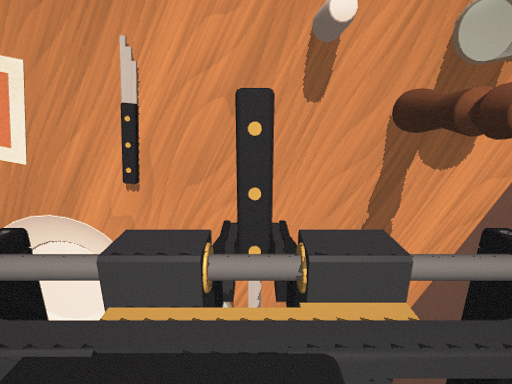

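Call:
{"api": "apply_moves", "payload": {
  "plan": [
    [[1.5,0.6,0],0],
    [[3,1.25,0],0],
    [[3,1.25,0],0],
    [[3,1.25,0],0],
    [[3,1.25,0],0],
    [[3,1.25,0],0],
    [[3,1.25,0],0],
    [[3,1.25,0],0],
    [[3,1.25,0],0],
    [[3,1.25,0],0],
    [[3,1.25,0],0],
    [[2,0.8,0],-3],
    [[0,0,0],-6],
    [[0,0,0],-6],
    [[0,0,0],-6],
    [[0,0,0],-6],
    [[0,0,0],-6],
    [[0,0,0],-6],
    [[0,0,0],-6],
    [[0,0,0],-3]
  ]
}}

```text
time_s: 6.07
tool_pos: [0.5695, 0.0971, 0.4237]
tool_rot: [-179.9, -0.1, 166.4]
force: [0.4, -0.4, -1.0]
grip_width: 0.0197
```

Call:
{"api": "apply_moves", "payload": {
  "plan": [
    [[0,0,0],0],
    [[0,0,0],0]
  ]
}}

```text
time_s: 6.23
tool_pos: [0.5697, 0.0971, 0.424]
tool_rot: [-180.0, -0.1, 166.0]
force: [-0.2, 0.2, -1.6]
grip_width: 0.0199
```

```bash
python3 snap.py e wrist side
```

```text
6.2333 [0.5697 0.0971 0.424 ] [-1.7996e+02 -7.0000e-02  1.6599e+02] 0.019881149594053633 [-0.22  0.2  -1.62] [  3.  10. -17.  92.   3.  79.  61.]
```

View pics/e_wrist.png

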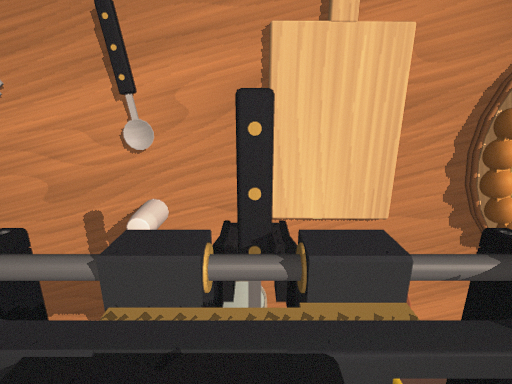

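View pics/e_side.png

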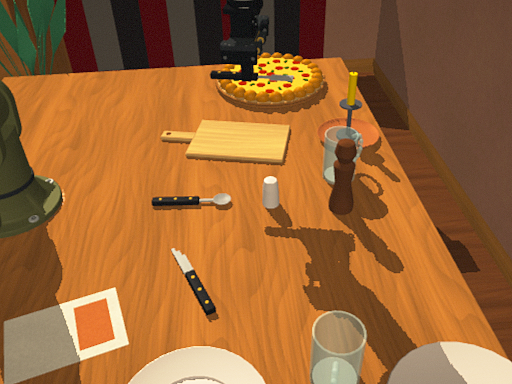

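In the wrist view the board corners are at (271,22), (415,22), (388,218) and (274,218), and the fork is level in the fingers. Next I'll compute the board pose.

```bash
python3 - <<'E'
from h import *
c=load('e_wrist.npz');W=cloud(c)
P=W[30:200,290:380].reshape(-1,3);print('z top',np.nanmedian(P[:,2]))
C=np.array(c['R']).T@(-c['t'])
def pt(u,v,z=.012):
    r=c['R'].T@np.array([(u-c['cx'])/c['fx'],(v-c['cy'])/c['fy'],1]);return (C+r*(z-C[2])/r[2])[:2]
q=[pt(*x) for x in [(271,22),(415,22),(388,218),(274,218)]]
for a in q:print(a.round(4))
q=np.array(q);print('len',[np.linalg.norm(q[i]-q[(i+1)%4]).round(4) for i in range(4)],'centre',q.mean(0))
for i,j in((0,3),(1,2),(0,1),(3,2)):
    d=q[j]-q[i];print(np.degrees(np.arctan2(d[1],d[0])))
m=(W[...,2]>.007)&(W[...,2]<.02)
p=c['p'].astype(int);m[:,:262]=0;m[225:]=0;m[:,430:]=0
m[:21]=0
m[:,:276]&=(p[:,:276].max(-1)>150)
r=cv2.minAreaRect((W[m][:,:2]*1000).astype(np.float32));print(r)
E
```

```text
z top 0.011766792616346687
[0.4029 0.1597]
[0.4454 0.3296]
[0.6927 0.2677]
[0.6523 0.106 ]
len [np.float64(0.1752), np.float64(0.2549), np.float64(0.1667), np.float64(0.2551)] centre [0.5483255 0.2157652]
-12.142716014227148
-14.0598771539838
75.93424707147587
75.97650156573958
((547.6917114257812, 215.00363159179688), (177.94454956054688, 258.4502868652344), 76.08272552490234)
```

Call:
{"api": "apply_moves", "payload": {
  "plan": [
    [[1,3,0],0],
    [[1,3,0],0],
    [[1,3,0],0],
    [[1,3,0],0],
    [[1,3.1,0],0],
    [[0,0,2],0],
    [[0,0,3],0],
    [[0,0,3],0],
    [[0,0,3],0],
    [[0,0,3],0],
    [[0,0,2.5],0],
    [[0,0,2],0],
    [[0,0,1],0],
    [[0,0,0.5],0],
    [[0,0,0],0],
    [[0,0,0],0]
  ]
}}

```text
time_s: 7.67
tool_pos: [0.5585, 0.2559, 0.2259]
tool_rot: [179.9, 0.1, 166.0]
force: [-0.6, 0.3, 0.4]
grip_width: 0.0197
```

```bash
python3 snap.py f wrist scene
```

```text
7.6667 [0.5585 0.2559 0.2259] [1.7994e+02 8.0000e-02 1.6599e+02] 0.019720679098894682 [-0.56  0.33  0.45] [-10.  24. -21.  99.  10.  59.  42.]
```

View pics/f_wrist.png

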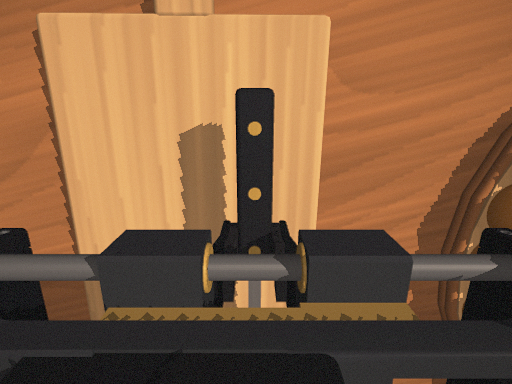

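View pics/f_scene.png

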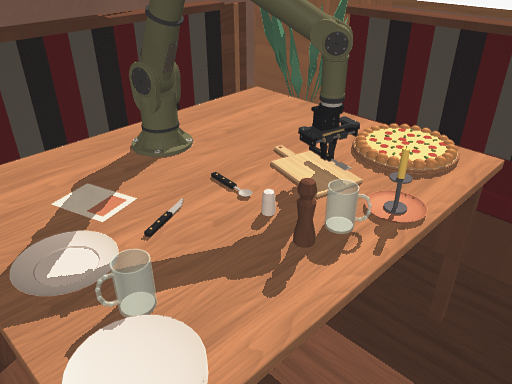

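Call:
{"api": "apply_moves", "payload": {
  "plan": [
    [[0,0,1],0],
    [[0,0,0.8],0],
    [[0,0,0.5],0],
    [[0,0,0.3],0],
    [[0,0,0.1],0],
    [[0,0,0],0],
    [[0,0,0],0],
    [[0,0,0],0]
  ]
}}

```text
time_s: 8.43
tool_pos: [0.5582, 0.2556, 0.198]
tool_rot: [180.0, 0.0, 166.0]
force: [0.3, 0.2, -0.3]
grip_width: 0.0196
```

Call:
{"api": "apply_moves", "payload": {
  "plan": [
    [[0,0,0.1],0],
    [[0,0,0],0],
    [[0,0,0],0]
  ]
}}

```text
time_s: 8.68
tool_pos: [0.558, 0.2555, 0.1968]
tool_rot: [180.0, 0.0, 166.0]
force: [-0.7, -0.1, -0.8]
grip_width: 0.0197
```

Call:
{"api": "apply_moves", "payload": {
  "plan": [
    [[0,0,0.05],0],
    [[0,0,0],0],
    [[0,0,0],0]
  ]
}}

```text
time_s: 8.93
tool_pos: [0.5581, 0.2555, 0.1967]
tool_rot: [-180.0, 0.0, 166.0]
force: [-1.1, -1.2, 3.5]
grip_width: 0.0195
```

Call:
{"api": "apply_moves", "payload": {
  "plan": [
    [[0,0,0],0],
    [[0,0,0],0],
    [[0,0,0],0],
    [[0,0,0],0],
    [[0,0,0],0],
    [[0,0,0],0]
  ],
  "gripper": -0.1
}}

```text
time_s: 9.43
tool_pos: [0.558, 0.2555, 0.1961]
tool_rot: [-180.0, 0.0, 166.0]
force: [-1.1, -0.1, -0.1]
grip_width: 0.0388
```

Call:
{"api": "apply_moves", "payload": {
  "plan": [
    [[0,0,-0.5],0],
    [[0,0,-1],0],
    [[0,0,-2],0],
    [[0,0,-3],0],
    [[0,0,-3],0],
    [[0,0,-3],0],
    [[0,0,-3],0],
    [[0,0,-3],0],
    [[0,0,-3],0],
    [[0,0,-1.5],0],
    [[0,0,0],0],
    [[0,0,0],0]
  ]
}}

```text
time_s: 10.43
tool_pos: [0.5579, 0.2557, 0.4279]
tool_rot: [179.9, 0.1, 166.0]
force: [0.3, 0.5, 0.3]
grip_width: 0.0393
```

```bash
python3 snap.py g wrist side
```

```text
10.4333 [0.5579 0.2557 0.4279] [1.7991e+02 1.4000e-01 1.6601e+02] 0.039263150578007396 [0.28 0.49 0.33] [ -8.  15. -23.  86.   6.  80.  45.]
```

View pics/g_side.png

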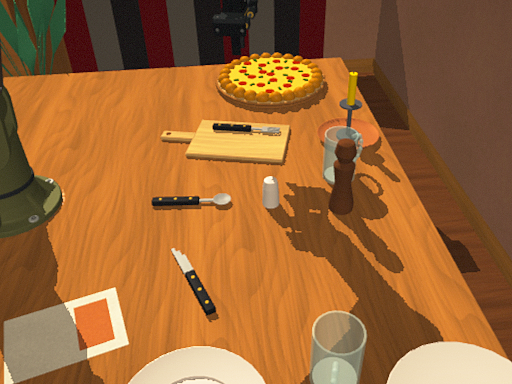

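View pics/g_wrist.png

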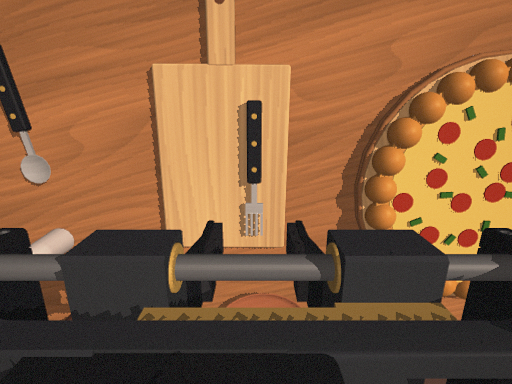

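The fork lies on the board with its handle at (254,140) and tines at (254,225). The board corners are at (152,64), (290,64), (285,246) and (161,246).

```bash
cat > m4.py <<'E'
from h import *
from m3 import handle
c=load('g_wrist.npz')
C=np.array(c['R']).T@(-c['t'])
def pt(u,v,z=.012):
    r=c['R'].T@np.array([(u-c['cx'])/c['fx'],(v-c['cy'])/c['fy'],1]);return (C+r*(z-C[2])/r[2])[:2]
q=np.array([pt(*x) for x in [(152,64),(290.5,64),(285.5,246.5),(161,246.5)]])
print('len',[np.linalg.norm(q[i]-q[(i+1)%4]).round(4) for i in range(4)],'centre',q.mean(0))
for i,j in((0,3),(1,2),(0,1),(3,2)):
    d=q[j]-q[i];print(np.degrees(np.arctan2(d[1],d[0])).round(2))
P=None
cw=load('g_wrist.npz');W=cloud(cw);m=(W[...,2]>.019)&(W[...,2]<.04)&(cw['p'].max(-1)<60)
m[:95]=0;m[190:]=0;m[:,:235]=0;m[:,275:]=0
r=cv2.minAreaRect((W[m][:,:2]*1000).astype(np.float32));print(r,'z',np.median(W[m][:,2]))
b=q.mean(0);
a=np.radians(-14);ex=np.array([np.cos(a),np.sin(a)]);ey=np.array([-ex[1],ex[0]])
o=np.array(r[0])/1000+.03*ex;print('fork in board',(o-b)@ex,(o-b)@ey)
E
python3 m4.py
```

```text
len [np.float64(0.1764), np.float64(0.2565), np.float64(0.1897), np.float64(0.2566)] centre [0.54671051 0.21334484]
-16.67
-13.71
75.98
75.94
((528.4964599609375, 263.06524658203125), (17.871023178100586, 106.56185150146484), 75.62567901611328) z 0.02563956581131654
fork in board 0.00029852699538247856 0.04383712250289684
```

Call:
{"api": "apply_moves", "payload": {
  "plan": [
    [[0,-2,0],0],
    [[0,-3.2,0],0],
    [[0,-3.2,0],0],
    [[0,-3.2,0],0],
    [[0,-3.2,0],0],
    [[0,-3.2,0],0],
    [[0,-3.2,0],0],
    [[0,-3.2,0],0],
    [[0,-3.2,0],0],
    [[0,-3.2,0],0],
    [[0,-3.2,0],0],
    [[0,-3.2,0],0],
    [[0,-3.2,0],0],
    [[0,-3.2,0],0],
    [[0,-3.2,0],0],
    [[0,-3.2,0],0],
    [[0,-3.2,0],0],
    [[0,-3,0],0],
    [[-0.8,0,0],0],
    [[0,0,0],0]
  ]
}}

```text
time_s: 12.2
tool_pos: [0.4294, -0.2933, 0.4245]
tool_rot: [180.0, -0.1, 165.8]
force: [1.3, 0.3, -0.5]
grip_width: 0.039
```

Call:
{"api": "apply_moves", "payload": {
  "plan": [
    [[0,0,0],6],
    [[0,0,0],6],
    [[0,0,0],6],
    [[0,0,0],6],
    [[0,0,0],6],
    [[0,0,0],6],
    [[0,0,0],6],
    [[0,0,0],6],
    [[0,0,0],5.8],
    [[0,0,0],0],
    [[0,0,0],0]
  ],
  "gripper": 0.3
}}

```text
time_s: 13.12
tool_pos: [0.4301, -0.2905, 0.4254]
tool_rot: [-180.0, -0.1, 112.5]
force: [-0.3, 0.4, -0.0]
grip_width: 0.0565
```

```bash
python3 snap.py i wrist
```

```text
13.1167 [ 0.4301 -0.2905  0.4254] [-1.7996e+02 -9.0000e-02  1.1247e+02] 0.05649386068382355 [-0.25  0.41 -0.04] [ 25.   2.   7. 100.  -0.  78.  54.]
```

View pics/i_wrist.png

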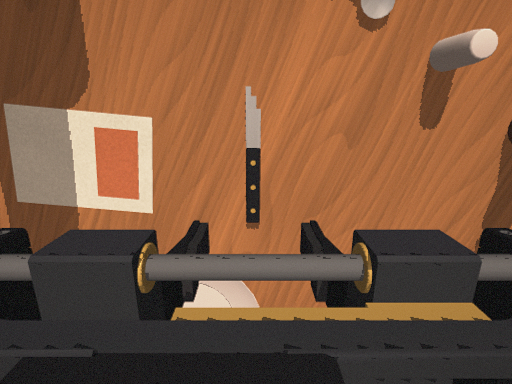

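The wrist view shows the knife handle from (253,148) to (253,222) and the tip at (248,88).

```bash
python3 - <<'E'
from m3 import *
c,a=handle('i_wrist.npz',(235,140,275,222))
a=np.radians(a);print('knife origin',c+30*np.array([np.cos(a),np.sin(a)]))
E
```

```text
i_wrist.npz z 0.0137 [0.0117 0.015 ] c [ 439.1 -317.8] size [ 18.5 106.8] ang 112.0
knife origin [ 427.89264584 -289.99718666]
```

Call:
{"api": "apply_moves", "payload": {
  "plan": [
    [[0,-0.1,3.5],0],
    [[0,0,3.5],0],
    [[0,0,3.5],0],
    [[0,0,3.5],0],
    [[0,0,3.5],0],
    [[0,0,2.5],0],
    [[0,0,2],0],
    [[0,0,1],0],
    [[0,0,0.5],0],
    [[0,0,0.3],0],
    [[0,0,0],0],
    [[0,0,0],0]
  ]
}}

```text
time_s: 14.17
tool_pos: [0.4295, -0.2924, 0.1895]
tool_rot: [179.9, 0.1, 112.2]
force: [1.0, -0.2, -0.2]
grip_width: 0.0564
```

```bash
python3 snap.py j wrist
```

```text
14.1667 [ 0.4295 -0.2924  0.1895] [1.7992e+02 1.0000e-01 1.1222e+02] 0.05637438313855281 [ 1.   -0.25 -0.24] [ 25.  15.   6. 114.  -2.  50.  55.]
```

View pics/j_wrist.png

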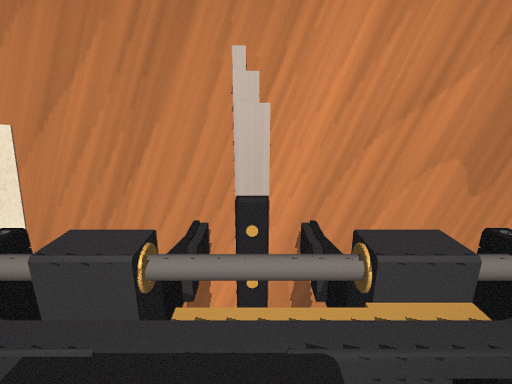

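The knife handle is between the fingers, at column 252 with the fingers at 205 and 305. I'll lower 4.5 mm and close.

Call:
{"api": "apply_moves", "payload": {
  "plan": [
    [[0,-0.05,0.3],0],
    [[0,0,0.15],0],
    [[0,0,0],0]
  ]
}}

```text
time_s: 14.47
tool_pos: [0.4284, -0.2923, 0.1838]
tool_rot: [180.0, 0.0, 112.2]
force: [-0.2, 1.2, -0.3]
grip_width: 0.0566
```

Call:
{"api": "apply_moves", "payload": {
  "plan": [
    [[0,0,0],0],
    [[0,0,0],0],
    [[0,0,0],0],
    [[0,0,0],0],
    [[0,0,0],0],
    [[0,0,0],0],
    [[0,0,0],0],
    [[0,0,0],0]
  ],
  "gripper": -1,
  "force": 25
}}

```text
time_s: 15.13
tool_pos: [0.4284, -0.2923, 0.1838]
tool_rot: [180.0, 0.0, 112.2]
force: [-0.4, -0.4, 0.4]
grip_width: 0.0197
```

Call:
{"api": "apply_moves", "payload": {
  "plan": [
    [[0,0,-0.5],0],
    [[0,0,-1],0],
    [[0,0,-2],0],
    [[0,0,-2.5],0],
    [[0,0,-3],0],
    [[0,0,-3],0],
    [[0,0,-3],0],
    [[0,0,-3],0],
    [[0,0,-3],0],
    [[0,0,-2],0],
    [[0,0,-1],0],
    [[0,0,0],0],
    [[0,0,0],0]
  ]
}}

```text
time_s: 16.22
tool_pos: [0.4282, -0.2922, 0.4236]
tool_rot: [180.0, 0.0, 112.2]
force: [0.1, 0.3, -1.5]
grip_width: 0.0198
```

```bash
python3 snap.py k wrist side
```

```text
16.2167 [ 0.4282 -0.2922  0.4236] [180.    0.  112.2] 0.019767036826497227 [ 0.1   0.27 -1.54] [ 25.   2.   7. 100.  -0.  78.  54.]
```

View pics/k_side.png

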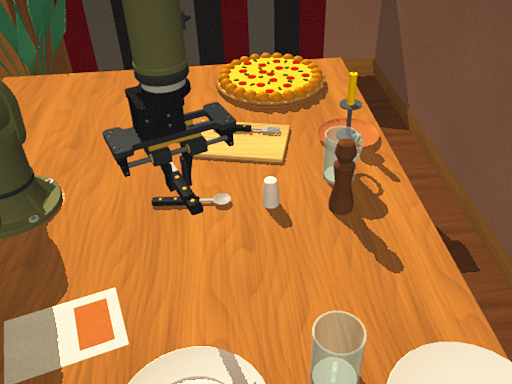

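View pics/k_wrist.png

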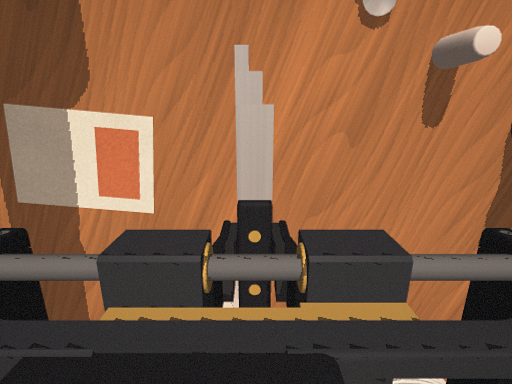

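Call:
{"api": "apply_moves", "payload": {
  "plan": [
    [[1.2,0.8,0],0],
    [[2.4,1.7,0],0],
    [[2.4,1.7,0],0],
    [[2.4,1.7,0],0],
    [[2.4,1.7,0],0],
    [[2.4,1.7,0],0],
    [[2.4,1.7,0],0],
    [[2.4,1.7,0],0],
    [[2.4,1.7,0],0],
    [[2.4,1.7,0],0],
    [[2.4,1.7,0],0],
    [[2.4,1.7,0],0],
    [[2.4,1.7,0],0],
    [[2.4,1.7,0],0],
    [[2.4,1.7,0],0],
    [[2.4,1.7,0],0],
    [[1.5,1.1,0],0],
    [[0,0,0],0]
  ]
}}

```text
time_s: 17.82
tool_pos: [0.5352, 0.1746, 0.4215]
tool_rot: [-179.9, -0.2, 112.6]
force: [-0.5, 0.6, -1.2]
grip_width: 0.0196
```

Call:
{"api": "apply_moves", "payload": {
  "plan": [
    [[0,0,0],6],
    [[0,0,0],6.5],
    [[0,0,0],6.5],
    [[0,0,0],6.5],
    [[0,0,0],6.5],
    [[0,0,0],6.5],
    [[0,0,0],6.5],
    [[0,0,0],6.5],
    [[0,0,0],6.5],
    [[0,0,0],6.5],
    [[0,0,0],6.5],
    [[0,0,0],6.5],
    [[0,0,0],6.5],
    [[0,0,0],6.5],
    [[0,0,0],6.5],
    [[0,0,0],6.5],
    [[0,0,0],6.5],
    [[0,0,0],6.5],
    [[0,0,0],6.5],
    [[0,0,0],3.2]
  ]
}}

```text
time_s: 19.48
tool_pos: [0.5357, 0.1685, 0.4219]
tool_rot: [179.9, 0.2, -14.4]
force: [-0.2, -0.2, -1.1]
grip_width: 0.0202
```

Call:
{"api": "apply_moves", "payload": {
  "plan": [
    [[0,0,0],0],
    [[0,0,0],0]
  ]
}}

```text
time_s: 19.65
tool_pos: [0.5357, 0.1688, 0.4224]
tool_rot: [179.9, 0.1, -13.9]
force: [-0.7, -0.3, -0.3]
grip_width: 0.0197
```

```bash
python3 snap.py l wrist side
```

```text
19.65 [0.5357 0.1688 0.4224] [ 1.7992e+02  1.1000e-01 -1.3940e+01] 0.019708776017783425 [-0.67 -0.3  -0.32] [ -10.    8.  -11.   94.    2.   78. -125.]
```

View pics/l_side.png

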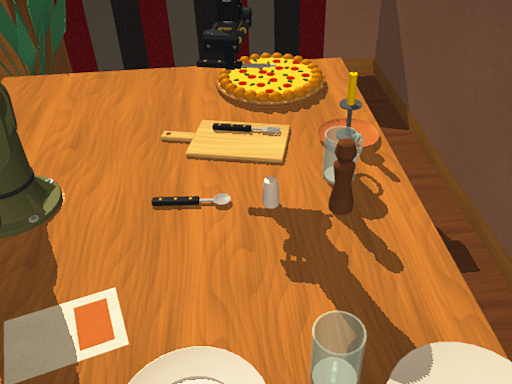

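View pics/l_wrist.png

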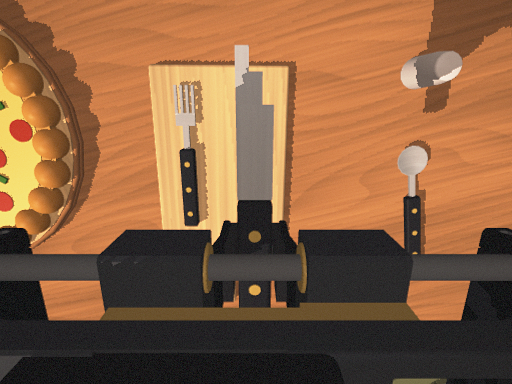

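Call:
{"api": "apply_moves", "payload": {
  "plan": [
    [[0,0,2],0],
    [[0,0,3],0],
    [[0,0,3],0],
    [[0,0,3],0],
    [[0,0,3],0],
    [[0,0,2.5],0],
    [[0,0,2],0],
    [[0,0,1],0],
    [[0,0,0.6],0],
    [[0,0,0],0],
    [[0,0,0],0]
  ]
}}

```text
time_s: 20.67
tool_pos: [0.5364, 0.1697, 0.2237]
tool_rot: [-180.0, -0.1, -14.0]
force: [-0.4, 0.2, 0.2]
grip_width: 0.0198
```

```bash
python3 snap.py n wrist scene
```

```text
20.6667 [0.5364 0.1697 0.2237] [-1.7996e+02 -7.0000e-02 -1.3990e+01] 0.019794517910293345 [-0.37  0.2   0.19] [ -11.   17.  -11.  107.    4.   56. -127.]
```

View pics/n_wrist.png

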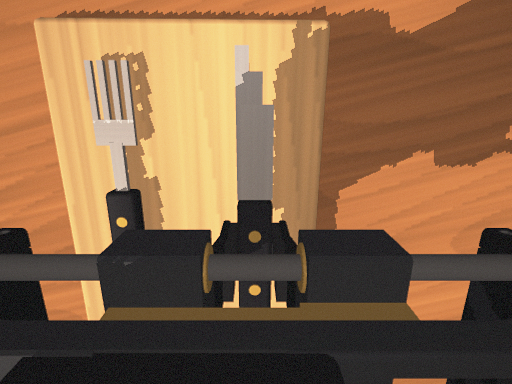

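View pics/n_scene.png

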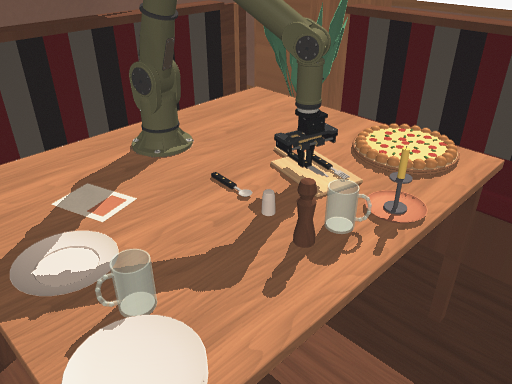

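The knife is over the right half, parallel to the board and clear of the fork. Next I'll set it down.

Call:
{"api": "apply_moves", "payload": {
  "plan": [
    [[0,0,1],0],
    [[0,0,0.8],0],
    [[0,0,0.5],0],
    [[0,0,0.2],0],
    [[0,0,0.1],0],
    [[0,0,0],0],
    [[0,0,0],0],
    [[0,0,0],0]
  ]
}}

```text
time_s: 21.43
tool_pos: [0.5361, 0.1696, 0.197]
tool_rot: [-180.0, -0.0, -14.0]
force: [-0.0, -0.0, -0.7]
grip_width: 0.0195
```

Call:
{"api": "apply_moves", "payload": {
  "plan": [
    [[0,0,0.1],0],
    [[0,0,0],0],
    [[0,0,0],0]
  ]
}}

```text
time_s: 21.68
tool_pos: [0.5359, 0.1696, 0.1959]
tool_rot: [-180.0, -0.0, -14.0]
force: [0.3, -0.6, 0.3]
grip_width: 0.02
```

Call:
{"api": "apply_moves", "payload": {
  "plan": [
    [[0,0,0.05],0],
    [[0,0,0],0],
    [[0,0,0],0]
  ]
}}

```text
time_s: 21.93
tool_pos: [0.536, 0.1696, 0.1958]
tool_rot: [180.0, -0.0, -14.0]
force: [-1.5, -1.5, 4.2]
grip_width: 0.0201
```

Call:
{"api": "apply_moves", "payload": {
  "plan": [
    [[0,0,0],0],
    [[0,0,0],0],
    [[0,0,0],0],
    [[0,0,0],0],
    [[0,0,0],0],
    [[0,0,0],0]
  ],
  "gripper": -0.1
}}

```text
time_s: 22.43
tool_pos: [0.5359, 0.1695, 0.1951]
tool_rot: [180.0, -0.0, -14.0]
force: [0.4, 1.1, -0.7]
grip_width: 0.0391
```

Call:
{"api": "apply_moves", "payload": {
  "plan": [
    [[0,0,-0.5],0],
    [[0,0,-1],0],
    [[0,0,-2],0],
    [[0,0,-3],0],
    [[0,0,-3],0],
    [[0,0,-3],0],
    [[0,0,-3],0],
    [[0,0,-3],0],
    [[0,0,-3],0],
    [[-1.5,0,-1.5],0],
    [[-3,0,0],0],
    [[-3,0,0],0],
    [[-2,0,0],0],
    [[0,0,0],0],
    [[0,0,0],0]
  ]
}}

```text
time_s: 23.68
tool_pos: [0.4429, 0.1929, 0.4267]
tool_rot: [-180.0, -0.1, -13.9]
force: [0.1, -1.3, 0.9]
grip_width: 0.0392
```

```bash
python3 snap.py o wrist side
```

```text
23.6833 [0.4429 0.1929 0.4267] [-1.7995e+02 -1.5000e-01 -1.3900e+01] 0.03918359465652267 [ 0.12 -1.34  0.9 ] [ -12.   -2.  -14.  104.   -0.   78. -130.]
```

View pics/o_side.png

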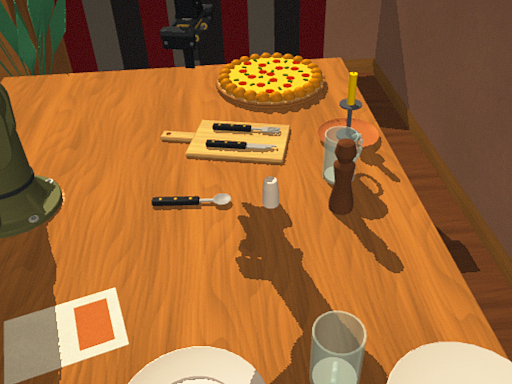

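View pics/o_wrist.png

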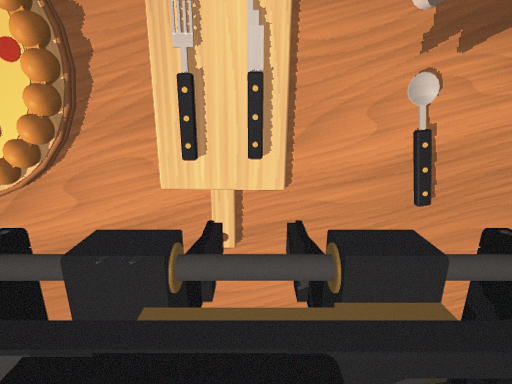

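Both pieces lie on the board. In the wrist view the fork handle runs (185,75)–(190,158), the knife handle (256,72)–(255,157), and the board's rear corners are at (161,189) and (284,189).

```bash
python3 - <<'E'
from h import *
c=load('o_wrist.npz');W=cloud(c)
C=np.array(c['R']).T@(-c['t'])
def pt(u,v,z=.012):
    r=c['R'].T@np.array([(u-c['cx'])/c['fx'],(v-c['cy'])/c['fy'],1]);return (C+r*(z-C[2])/r[2])[:2]
l,r_=pt(161,189),pt(284.5,189);d=l-r_;a=np.arctan2(d[1],d[0])-np.pi/2;print('width',np.linalg.norm(d),'board ang',np.degrees(a))
ex=np.array([np.cos(a),np.sin(a)]);ey=np.array([-ex[1],ex[0]]);b=(l+r_)/2+.13*ex;print('board',b)
for n,(u0,u1) in dict(fork=(170,205),knife=(240,272)).items():
    m=(W[...,2]>.018)&(W[...,2]<.04)&(c['p'].max(-1)<60);m[:65]=0;m[165:]=0;m[:,:u0]=0;m[:,u1:]=0
    r=cv2.minAreaRect((W[m][:,:2]*1000).astype(np.float32));bx=cv2.boxPoints(r);e1,e2=bx[1]-bx[0],bx[2]-bx[1];ax=max(e1,e2,key=np.linalg.norm);ax=ax/np.linalg.norm(ax);ax*=np.sign(ax[0])
    o=np.array(r[0])/1000+.03*ax
    print(n,'size',np.round(r[1],1),'top z',np.median(W[m][:,2]).round(4),'in board',((o-b)@ex).round(4),((o-b)@ey).round(4),'ang',np.degrees(np.arctan2(ax@ey,ax@ex)).round(1))
c0,c1=load('a_side.npz'),load('o_side.npz')
df=np.abs(c0['p'].astype(int)-c1['p']).max(-1)
for n,(a,b_,e,f) in dict(spoon=(148,190,235,212),salt=(258,174,284,210),mill=(328,136,360,218),mug=(320,125,334,190)).items(): print(n,(df[b_:f,a:e]>60).mean().round(3))
E
```

```text
width 0.1766110946265909 board ang -13.934408184209685
board [0.54877786 0.21384354]
fork size [ 19.6 107.8] top z 0.0255 in board -0.0008 0.042 ang -0.4
knife size [ 18.2 106.1] top z 0.0257 in board 0.0011 -0.0463 ang -0.4
spoon 0.0
salt 0.081
mill 0.004
mug 0.0
```

```bash
python3 -c "
from cell import job
print(job.sign_off())"
```

```text
the job is handed in; nothing more can be done
None
```

I laid the fork and then the knife flat on the board, each lowered until it touched, then released, and I handed the job in at about 24 s of the 67 s allowed. `job.sign_off()` gives no verdict, so the result rests on these last checks:

| Check | Fork | Knife |
|---|---|---|
| Origin along the board (limit ±25 mm) | −1 mm | +1 mm |
| Origin across the board (20–70 mm off centre) | +42 mm (left) | −46 mm (right) |
| Angle to the board (limit 11°) | about 0.4° | about 0.4° |
| Top of handle (26 mm expected on the board) | 25.5 mm | 25.7 mm |

- **Board:** it measured at (0.549, 0.214) m and −13.9°, against (0.547, 0.206–0.212) m and −13.7 to −14.4° at the start. The estimates of its pose differed by up to about 8 mm, well inside the 25 mm limit, and I saw no sign it was pushed.
- **Bystanders:** comparing the first and last side views, the spoon, mill and mug showed almost no change. About 8% of the pixels around the salt shaker changed. I took that as the arm's shadow and did not measure its position again.
- **Arm:** it ended clear of everything, about 0.24 m above the board.
- **Failed check:** an early attempt to fit the board's outline in the scene view matched poorly, so I did not use it.

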